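# Tip the jam kettle and pin it for draining

## Robot

A 6-joint arm with a two-finger parallel gripper is mounted at the origin on the work surface. World frame = base frame: x ahead of the robot, y to its left, z up, the work surface at z = 0. Lengths are in m, angles in degrees, forces in N, time in s.
With the tool pointing down it reaches from about 0.4 to 0.825 m from the base axis. Payload 7 kg.
Tool frame: the origin (TCP) lies at the centre of the arm's flange, where the gripper is bolted on; the fingertips stand 178 mm ahead of it and the grasp point (between the pads) lies 159 mm ahead of it (ctrl.hold_point_z is the distance from the TCP to the grasp point, in m); z points along the fingers, y is the line along which they close (so a half turn about z gives the same grasp; the last joint's range is limited). The gripper opens to 88 mm and grips with 3 to 60 N. Pads are 19 mm wide; open, the fingers measure 130 mm over their backs; the gripper's body (78 mm by 193 mm) begins 47 mm behind the grasp point.
Start: joints at [92.653, 20.546, 0.682, 0, -70.136, -16.507], TCP at [0.162, 0.655, 0.405] pointing down, gripper open.
Joint ranges: [-176.03, 176.03], [-82.01, 121.73], [-58.28, 71.71], [-173.87, 95.51], [-174.79, -0.11], [-173.66, 173.66]. Speed limits (degrees/s): [136.94, 136.94, 172.46, 180, 180, 180].

## Interface

Orientations are given as [roll, pitch, yaw] about the fixed x, y, z axes, in that order (R = Rz(yaw) Ry(pitch) Rx(roll)).
In Python, from plant import ctrl gives the robot as it stands.
- The arm moves only by the shell command python3 -m inch 'ROWS'. ROWS is JSON, one flat list of numbers, 7 for each row, row after row: the closure, from 0 (fully open) to 1 (shut), then the shift along the tool's x, y, z in mm, then the turn, a rotation vector about the tool's x, y, z in degrees. In form: [hand, x, y, z, wx, wy, wz, hand, x, y, z, wx, wy, wz, ...]. A call has 1 to 5 rows; each row is the pose to reach, as a shift and turn from the pose commanded when the call began, along the tool's axes at that moment; what a row does not reach only later rows make up. A row lasts 1/10 s, in which the tool goes at most 50 mm and 8.59 degrees, less where a joint would pass 70% of its speed; a pose out of reach is approached as far as the arm can. A call with a gripper value outside its range is refused whole. The fingers move at their own pace and stop on an object; the grip force is fixed at half the most. Time passes only in rows, so rows that repeat a pose let the fingers close. It gives the time, the measured TCP pose, the force, the opening and the grip force at its end, in the units of the state.
- ctrl.get_obs(): the state, without advancing time (a new reading comes with each control period).
- ctrl.snapshot(name): name is "side" or "top"; returns a dict with "frame" (400x640x3 uint8, red, green, blue), "K" (3x3 intrinsics, pixels), "k1" (the pictures are not rectified: a ray, as slopes to the right and down, at radius r is drawn at 1 + k1 r^2 times it, then the intrinsics apply), "R" (3x3) and "t" (3): a world point X has camera coordinates R X + t. Camera axes: x right, y down, z forward; pixel columns grow to the right and rows downward; lengths in m; the calibration is good to about 2 mm. A picture is of the moment at which its call begins. There is no depth.
- ctrl.close_job(): hands the job in; it is judged then, once.
Trained networks look in a picture, given as the dict that the camera call returned (one of the last four; its "shot" number tells which), for a name from the list of things; names that differ only in an ending like _2 or _b are one class to them, and where a whole thing is asked for, a point or a joint stands for the part that bears it (a point fixed in the world has none). Each returns a list of dicts, best first, with "p" (0 to 1); they miss things now and then, are a little off and sometimes report something else, mostly with a low value. They report only what shows in the picture. A call takes as long as a camera call.
- ctrl.recognise(picture, thing): "location" ([x, y, z] in m, in world coordinates, good to about 4 mm: the middle of the surface that is visible of it).
- ctrl.trace(picture, thing): "pixels" (400x640 bool, what is visible of it).
- ctrl.mark_of(picture, thing): "location" ([x, y, z] in m, in world coordinates, good to about 4 mm: a listed point, or the origin of a listed thing).
The state is a dict: "clock": time; "joint_pos": joint angles; "qvel": joint speeds; "tau": joint torques, N m; "tool_pos": TCP position; "orientation": TCP orientation; "force": force on the tool from outside, world axes, zero at the start; "moment": the same for the moment, N m; "opening": finger opening in m; "gripper_force": force on a finger pad.
Only numpy, scipy, OpenCV 4.12 (cv2) and the standard library are available. Lean on these libraries where they do the work, as an engineer would, in place of code of your own. Each camera call takes 0.05 s, during which the arm holds its last target. There are 200 camera calls.

## Task

The little jam kettle has been washed: take its lever and swing the kettle over to its draining position, tipped far over towards its drip tray with the second notch of its index sector right under the hole in the guide plate. Then lift the locking pin out of its wooden block and put it down through the hole into that notch until its collar sits flat on the plate, and let go, so that the kettle is locked there. Leave the jars, crockery and other things standing where they are.

Things in the scene. Friction and masses are not known exactly. Their poses are not given: they have to be found in the camera images.
- kettle (a joint): Tilt of the kettle about its trunnion axis, rad: 0 upright (cooking), growing as its lip tips to the stand's +x, over the drip tray. Range -0.3 to 1.6. The drain notch is under the guide hole at 1.2; the upright notch, wrong here, at 0. Friction 0.3 N m (3 N at the lever grip), no spring or detent: it stays where it is left. The pin drops in freely within 0.03 rad of 1.2.
- stand: The kettle's stand, fixed: steel base 200 x 280 mm, aluminium cheeks at y = -90 and +90 mm (tops 136 and 190 mm above the table), drip tray 110 x 200 mm, 22 mm high, at x = 102 to 212 mm. Origin on the table under the trunnion point. x level towards the drip tray, y along the trunnion axis, z up.
- trunnion (a point): Middle of the trunnion axis, 110 mm above the table; axes as the stand's. Lever at -y, index sector and guide plate at +y. Between the cheeks hangs the copper kettle, 152 mm across and 95 mm tall.
- lever_grip (a point): Middle of the lever grip: round dark-wood bar, 16 mm thick, 88 mm long, parallel to the trunnion axis, sticking out to -y, free all round; this point is 47 mm from the lever arm. It turns with the kettle, 110 mm from the axis, at y = -165 mm from the trunnion point. The lever leans (tilt - 0.7) rad from upright towards the stand's +x: 40 degrees back at tilt 0, 29 forward at 1.2.
- guide_mouth (a point): Middle of the top of the hole in the steel guide plate (60 x 56 x 14 mm), 204 mm above the table, at x = 0, y = 115 mm from the trunnion point; axes as the stand's. Hole 16 mm wide, straight down. 5 mm below the plate runs the kettle's dark steel index sector, radius 75 mm, 20 mm thick, with two radial notches 16 mm wide, 35 mm deep.
- pin: Locking pin, loose, 96 mm long, about 110 g: steel shank 12 mm thick and 50 mm long with tapered tip, collar 32 mm across and 4 mm thick, black knob above it 26 mm across, 42 mm tall, to hold it by. Origin at the tip, z up along the pin (collar underside at 50 mm, knob from 54 to 96 mm). It starts upright in the wooden block.
- pin_collar (a point): Centre of the underside of the pin's collar, on the pin's axis, 50 mm above the tip.
- pin_block: Wooden block 70 x 70 x 56 mm, fixed to the table, with a blind hole 15 mm wide and 53 mm deep in which the pin starts, its collar on the block. Origin at the centre of its underside. It may be on either side of the kettle.
- jar_tall: Bystander: full jam jar standing on its lid, 72 mm across, 130 mm tall. Origin under its centre.
- jar_short: Bystander: full jam jar standing on its lid, 76 mm across, 105 mm tall. Origin under its centre.
- mug: Bystander: white mug, 72 mm across and 85 mm tall, handle at its +y. Origin under its centre.
- spoon: Bystander: wooden spoon lying flat, 200 mm long.
- jar_lid: Bystander: jar lid lying flat, 72 mm across, 13 mm high.
- tin: Bystander: tin 68 mm across, 75 mm tall. Origin under its centre.

How it is judged (in metres and radians):
On the way, in this order (a step that is already met when the one before it is completed fails the run):
1. the kettle has been swung to the draining position (tilt within 0.15 rad of 1.2) (value of joint kettle between 1.05 and 1.35 rad), for 0.2 s.
2. the pin stands in the guide hole and the drain notch with its collar down on the plate (horizontal distance between pin_collar and guide_mouth below 0.005 m and z of pin_collar in the frame of guide_mouth between -0.004 and 0.005 m and angle between pin's own z axis and vertical below 0.12 rad and value of joint kettle between 1.1 and 1.3 rad), for 0.2 s.
At the end, for the whole second after the job is handed in: The pin is at rest in the guide hole and drain notch, its collar within 5 mm of the top of the guide plate and of the hole's centre, leaning less than 0.12 rad, and the kettle's tilt is within 0.1 rad of 1.2 (all of step 2 and linear speed of pin below 0.02 m/s); the robot touches nothing.
It fails at once if a bystander was shifted more than 30 mm (distance of any of jar_tall, jar_short, mug, spoon, jar_lid, tin from where it was at the start of the episode above 0.03 m).
It fails at once if a jar, the mug or the tin was tipped over (angle between any of jar_tall, jar_short, mug, tin's own z axis and vertical above 0.5 rad).
It also fails if it takes over 51 s, if anything falls off the work surface, if the arm or the gripper's body presses on something with over 40 N, if the wrist force passes 120 N, or if a joint passes its speed limit or range.

## Working session

There is one attempt and no reset: what is moved stays moved. The work goes in short steps, Python scripts to look and compute and a shell command to move; the robot and the scene stay as the last step left them, time stands still between calls to the robot, and variables do not carry over. Pictures are saved under pics/ and viewed, at most 10 in all, crops included, and the job is handed in when it is done.

```bash
mkdir -p pics; ls; python3 - <<'E'
from plant import ctrl
import cv2,numpy as np
np.set_printoptions(precision=4,suppress=True)
o=ctrl.get_obs();print(o['clock'],o['tool_pos'],o['orientation'],ctrl.hold_point_z)
for n in('side','top'):
    s=ctrl.snapshot(n);cv2.imwrite(f'pics/{n}0.png',s['frame'][:,:,::-1])
    print(n,s['R'].tolist(),s['t'])
    for th in('stand','trunnion','lever_grip','guide_mouth','pin','pin_collar','pin_block','jar_tall','jar_short','mug','spoon','jar_lid','tin'):
        print(th,[(round(d['p'],2),np.round(d['location'],3).tolist()) for d in ctrl.mark_of(s,th)[:2]])
E
```

```text
pics
0.0 [0.1616 0.6552 0.4037] [179.9081  -0.0089 -13.8596] 0.1593
side [[0.9338002487371311, -0.35708999959989474, -0.022446105324066476], [-0.24769697892223758, -0.5999146055557638, -0.7607553303616538], [0.2581923741927104, 0.7159533491971525, -0.648650521993247]] [-0.4781  0.1938  1.3012]
stand [(0.56, [0.562, 0.065, 0.002]), (0.37, [0.452, 0.328, -0.005])]
trunnion [(0.91, [0.56, 0.06, 0.109])]
lever_grip [(0.65, [0.54, -0.108, 0.212])]
guide_mouth [(0.87, [0.551, 0.175, 0.204]), (0.21, [0.661, 0.385, 0.001])]
pin [(0.55, [0.422, -0.369, 0.005])]
pin_collar [(0.67, [0.418, -0.368, 0.056]), (0.49, [0.691, -0.349, 0.0])]
pin_block []
jar_tall [(0.91, [0.66, 0.385, 0.001]), (0.68, [0.42, -0.37, 0.002])]
jar_short [(0.72, [0.691, -0.352, 0.003])]
mug [(0.9, [0.452, 0.328, -0.005])]
spoon [(0.49, [0.341, 0.236, 0.0])]
jar_lid [(0.96, [0.59, -0.306, 0.005])]
tin [(0.79, [0.573, -0.457, -0.003]), (0.61, [0.542, -0.109, 0.215])]
top [[0.0013885594262527414, -0.9997857534244302, 0.0206523401159327], [-0.9956163351459637, -0.0033136109909829127, -0.09347263328226517], [0.09352104091187262, -0.020432014872372107, -0.9954076289013534]] [-0.06    0.5156  1.4123]
stand [(0.64, [0.56, 0.059, 0.002])]
trunnion [(0.73, [0.428, -0.37, 0.004])]
lever_grip [(0.9, [0.543, -0.106, 0.214]), (0.48, [0.692, -0.341, 0.001])]
guide_mouth [(0.79, [0.554, 0.176, 0.203]), (0.24, [0.692, -0.345, -0.002])]
pin [(0.64, [0.426, -0.368, 0.005])]
pin_collar [(0.39, [0.416, -0.372, 0.053])]
pin_block [(0.57, [0.418, -0.367, -0.0])]
jar_tall [(0.84, [0.659, 0.386, 0.002]), (0.32, [0.568, 0.061, 0.111])]
jar_short [(0.68, [0.693, -0.345, -0.002])]
mug [(0.7, [0.458, 0.334, -0.002])]
spoon [(0.98, [0.339, 0.239, -0.001]), (0.41, [0.428, -0.368, 0.007])]
jar_lid [(0.87, [0.593, -0.31, -0.003]), (0.38, [0.425, -0.369, 0.007])]
tin [(0.67, [0.577, -0.456, 0.0])]
```

View pics/side0.png

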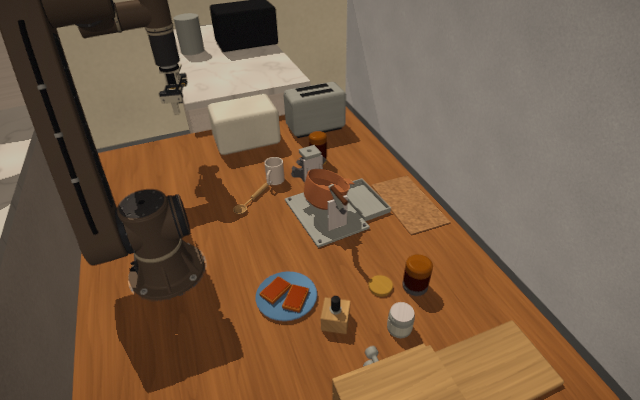

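View pics/top0.png

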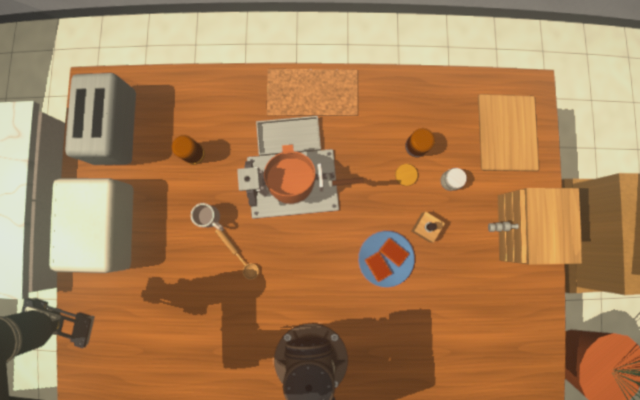

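The side view shows the kettle around (327,188), the lever knob at (343,203), the guide plate at (310,155) and the pin in its block at (336,308), with free air above all of them. The network positions agree with this. The top view shows the stand base turned a few degrees, with the pin block at (431,226).

```bash
cat > h.py <<'E'
from plant import ctrl
import numpy as np
from scipy.spatial.transform import Rotation as Ro
np.set_printoptions(precision=2,suppress=True)
def go(p,yaw):
    "shift (mm, tool axes) and rotvec (deg) to bring grasp point to p, tool down, yaw"
    o=ctrl.get_obs();R=Ro.from_euler('xyz',o['orientation'],degrees=True)
    T=Ro.from_euler('xyz',[180,0,yaw],degrees=True)
    tcp=np.array(p)-T.apply([0,0,ctrl.hold_point_z])
    print(p,'shift',R.inv().apply(tcp-o['tool_pos'])*1000,'rot',(R.inv()*T).as_rotvec(degrees=True))
def st():
    o=ctrl.get_obs();print(round(o['clock'],2),np.array(o['tool_pos'])*1000,'f',np.array(o['force']),'op',o['opening'],o['gripper_force'])
E
python3 - <<'E'
from h import *
go([.40,.28,.33],-50)
go([.54,-.107,.30],-86)
# fit stand pose from measurements
from scipy.optimize import least_squares
m=dict(g=[[.551,.175,.204],[.554,.176,.203]],t=[[.56,.06,.109]],s=[[.562,.065,.002],[.56,.059,.002]],l=[[.54,-.108,.212],[.543,-.106,.214],[.542,-.109,.215]])
def f(v):
    x,y,a,q=v;R=Ro.from_euler('z',a).as_matrix()
    P=dict(g=[0,.115,.204],t=[0,0,.11],s=[0,0,0],l=[.11*np.sin(q-.7),-.165,.11+.11*np.cos(q-.7)])
    return np.concatenate([np.subtract(R@P[k]+[x,y,0],z) for k in m for z in m[k]])
r=least_squares(f,[.56,.06,.07,.3]);print(r.x*1000,np.round(r.fun*1000,1))
E
```

```text
[0.4, 0.28, 0.33] shift [321.29 307.35 -84.63] rot [ 0.   -0.   36.15]
[0.54, -0.107, 0.3] shift [549.88 649.57 -54.59] rot [ 0.   -0.01 72.15]
[561.59  60.63  87.03 378.94] [ 0.6  0.2  0.  -2.4 -0.8  1.   1.6  0.6  1.  -0.4 -4.4 -2.   1.6  1.6
 -2.   1.3  1.2  2.4 -1.7 -0.8  0.4 -0.7  2.2 -0.6]
```

```bash
python3 -m inch '[0,20,20,-45,0,0,0, 0,50,50,-85,0,0,6, 0,85,85,-85,0,0,14, 0,120,115,-85,0,0,22, 0,150,145,-85,0,0,30]'; python3 - <<'E'
from h import *
st();go([.40,.25,.33],-50);go([.543,-.107,.30],-85)
E
```

```text
clock: 1.9
tool_pos: [0.2733, 0.4768, 0.4904]
orientation: [-179.9, 0.0, -44.2]
force: [0.8, -0.4, 0.1]
opening: 0.0876
gripper_force: 0.0
1.9 [273.33 476.81 490.42] f [ 0.84 -0.41  0.12] op 0.0875698245851924 0.0
[0.4, 0.25, 0.33] shift [248.89  74.45   0.85] rot [-0.07  0.04  5.84]
[0.543, -0.107, 0.3] shift [600.21 230.96  30.39] rot [-0.06  0.07 40.84]
```

```bash
python3 -m inch '[0,44,17,0,0,0,0, 0,88,34,0,0,0,0, 0,132,51,0,0,0,0, 0,176,68,0,0,0,0, 0,220,85,0,0,0,0]' |head -3; python3 -m inch '[0,44,17,0,0,0,0, 0,88,34,0,0,0,0, 0,132,51,0,0,0,0, 0,176,68,0,0,0,0, 0,220,85,0,0,0,0]' |head -3;  python3 - <<'E'
from h import *
st();go([.543,-.107,.30],-85)
E
```

```text
clock: 2.4
tool_pos: [0.3725, 0.2629, 0.4901]
orientation: [-179.9, 0.0, -43.8]
clock: 2.9
tool_pos: [0.4723, 0.0492, 0.4902]
orientation: [-179.9, -0.0, -43.8]
2.9 [472.26  49.2  490.2 ] f [ 1.31  1.91 -0.03] op 0.08743227726377953 0.0
[0.543, -0.107, 0.3] shift [159.2   63.72  30.89] rot [-0.08  0.   41.16]
```

```bash
python3 -m inch '[0,40,16,6,0,0,8.2, 0,80,32,12,0,0,16.4, 0,120,48,18,0,0,24.6, 0,159,64,25,0,0,32.8, 0,159,64,31,0,0,41.2]' |head -3; python3 - <<'E'
from h import *
import cv2
st()
for n in('side','top'):
    s=ctrl.snapshot(n);cv2.imwrite(f'pics/{n}1.png',s['frame'][:,:,::-1])
    for th in('lever_grip','guide_mouth','trunnion','pin','pin_collar'):
        print(n,th,[(round(d['p'],2),np.round(np.array(d['location'])*1000,1).tolist()) for d in ctrl.mark_of(s,th)[:2]])
st();go([.543,-.107,.213],-85)
E
```

```text
clock: 3.4
tool_pos: [0.5436, -0.1088, 0.4575]
orientation: [179.9, -0.0, -85.6]
3.4 [ 543.6  -108.81  457.52] f [-0.09  1.25 -1.33] op 0.08770601908862985 0.0
side lever_grip [(0.85, [542.4, -107.2, 214.0])]
side guide_mouth [(0.97, [555.0, 172.1, 206.7])]
side trunnion [(0.88, [561.4, 62.3, 110.6])]
side pin [(0.57, [419.7, -371.2, 3.4])]
side pin_collar [(0.52, [421.1, -369.0, 58.8])]
top lever_grip [(0.59, [542.4, -107.6, 214.5])]
top guide_mouth []
top trunnion [(0.92, [562.2, 64.2, 106.6])]
top pin [(0.61, [426.5, -367.6, 5.6])]
top pin_collar [(0.59, [418.7, -373.8, 52.6]), (0.56, [454.7, 330.1, -4.9])]
4.0 [ 542.3  -104.64  459.02] f [-0.44  0.29 -1.12] op 0.08739123004167276 0.0
[0.543, -0.107, 0.213] shift [ 2.42 -0.44 86.72] rot [-0.03  0.    0.03]
```

View pics/side1.png

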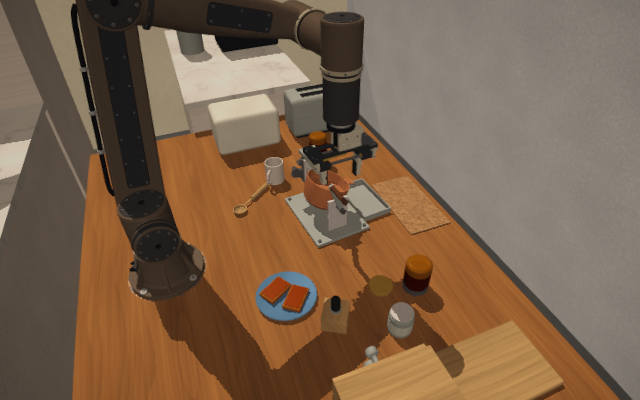

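The side view shows the open fingers at (315,165) and (357,168), above the lever grip at (340,195). Next is to descend and grip.

```bash
python3 -m inch '[0,2,0,25,0,0,0, 0,2,0,50,0,0,0, 0,2,0,70,0,0,0, 0,2,0,87,0,0,0, 0,2,0,87,0,0,0]'|sed -n '1,4p'; python3 -m inch '[1,0,0,0,0,0,0,1,0,0,0,0,0,0,1,0,0,0,0,0,0,1,0,0,0,0,0,0,1,0,0,0,0,0,0]'; python3 -m inch '[1,0,0,0,0,0,0,1,0,0,0,0,0,0,1,0,0,0,0,0,0]'
```

```text
clock: 4.5
tool_pos: [0.5418, -0.1069, 0.3694]
orientation: [179.8, 0.0, -85.0]
force: [0.2, 1.0, -0.7]
clock: 5.0
tool_pos: [0.5426, -0.1071, 0.3721]
orientation: [-180.0, 0.0, -85.1]
force: [1.1, -0.2, 0.5]
opening: 0.0531
gripper_force: 0.0
clock: 5.3
tool_pos: [0.5426, -0.1071, 0.3717]
orientation: [180.0, 0.0, -85.1]
force: [-0.2, 1.1, 0.8]
opening: 0.0289
gripper_force: 0.0
```

```bash
python3 -m inch '[1,0,0,0,0,0,0,1,0,0,0,0,0,0,1,0,0,0,0,0,0]'; python3 - <<'E'
from h import *
# arc in stand frame, from tilt 0.38 to 1.2; tool y=-stand x (yaw -85)?, tool z down
o=ctrl.get_obs();R=Ro.from_euler('xyz',o['orientation'],degrees=True)
a=np.radians(5);S=Ro.from_euler('z',a)
P=lambda q:S.apply([.11*np.sin(q-.7),-.165,.11+.11*np.cos(q-.7)])+[.5616,.0606,0]
print(P(.38),P(1.2))
for q in np.linspace(.38,1.2,11)[1:]:print(round(q,3),R.inv().apply(P(q)-P(.38))*1000)
E
```

```text
clock: 5.6
tool_pos: [0.5427, -0.1071, 0.3716]
orientation: [-180.0, -0.0, -85.1]
force: [0.8, -0.4, -0.8]
opening: 0.0147
gripper_force: 30.0
[ 0.54 -0.11  0.21] [ 0.63 -0.1   0.21]
0.462 [-0.01 -8.67 -2.48]
0.544 [ -0.02 -17.51  -4.24]
0.626 [ -0.02 -26.47  -5.28]
0.708 [ -0.03 -35.48  -5.57]
0.79 [ -0.04 -44.49  -5.13]
0.872 [ -0.05 -53.43  -3.95]
0.954 [ -0.06 -62.24  -2.04]
1.036 [ -0.06 -70.87   0.59]
1.118 [ -0.07 -79.25   3.91]
1.2 [ -0.08 -87.34   7.9 ]
```

```bash
python3 -m inch '[1,0,-9,-2.5,0,0,0, 1,0,-17.5,-4.2,0,0,0, 1,0,-26.5,-5.3,0,0,0, 1,0,-35.5,-5.6,0,0,0, 1,0,-44.5,-5.1,0,0,0]'; python3 -m inch '[1,0,-9,1.2,0,0,0, 1,0,-17.7,3.1,0,0,0, 1,0,-26.4,5.7,0,0,0, 1,0,-34.8,9,0,0,0, 1,0,-42.8,13,0,0,0]';python3 -m inch '[1,0,0,0,0,0,0,1,0,0,0,0,0,0]'; python3 - <<'E'
from h import *
import cv2
st()
for n in('side','top'):
    s=ctrl.snapshot(n);cv2.imwrite(f'pics/{n}2.png',s['frame'][:,:,::-1])
    for th in('lever_grip','guide_mouth','trunnion'):
        print(n,th,[(round(d['p'],2),np.round(np.array(d['location'])*1000,1).tolist()) for d in ctrl.mark_of(s,th)[:2]])
a=np.radians(5);S=Ro.from_euler('z',a);o=ctrl.get_obs()
R=Ro.from_euler('xyz',o['orientation'],degrees=True)
g=np.array(o['tool_pos'])+R.apply([0,0,ctrl.hold_point_z])
d=S.inv().apply(g-[.5616,.0606,.11]);print(d*1000,'tilt',.7+np.arctan2(d[0],d[2]),np.hypot(d[0],d[2]))
E
```

```text
clock: 6.1
tool_pos: [0.5862, -0.1035, 0.377]
orientation: [179.8, -0.0, -85.0]
force: [-5.2, 0.6, 4.7]
opening: 0.015
gripper_force: 30.0
clock: 6.6
tool_pos: [0.6298, -0.0997, 0.3635]
orientation: [179.9, -0.0, -85.1]
force: [-5.0, -1.0, 3.5]
opening: 0.0154
gripper_force: 30.0
clock: 6.8
tool_pos: [0.6301, -0.0996, 0.3632]
orientation: [-180.0, -0.0, -85.1]
force: [1.3, -2.6, -2.0]
opening: 0.0151
gripper_force: 30.0
6.8 [630.11 -99.64 363.19] f [ 1.29 -2.61 -2.02] op 0.01509187944001147 30.025490820407867
side lever_grip [(0.65, [630.8, -99.5, 206.9])]
side guide_mouth [(0.85, [554.0, 175.0, 206.7])]
side trunnion [(0.59, [562.5, 62.2, 110.0])]
top lever_grip [(0.66, [629.3, -99.1, 208.5])]
top guide_mouth []
top trunnion [(0.57, [563.3, 62.5, 110.3])]
[  53.53 -165.67   94.35] tilt 1.2160118669364763 0.10847924354476185
```

```bash
cat > fit.py <<'E'
from h import *
from scipy.optimize import least_squares
m=dict(g=[[.551,.175,.204],[.554,.176,.203],[.555,.1721,.2067],[.554,.175,.2067]],t=[[.56,.06,.109],[.5614,.0623,.1106],[.5622,.0642,.1066],[.5625,.0622,.11],[.5633,.0625,.1103]],s=[[.562,.065,.002],[.56,.059,.002]],l=[[.5424,-.1072,.214],[.5424,-.1076,.2145]],e=[[.6301,-.0996,.2045],[.6308,-.0995,.2069],[.6293,-.0991,.2085]])
def f(v):
    x,y,a,q,q2=v;R=Ro.from_euler('z',a).as_matrix()
    L=lambda q:[.11*np.sin(q-.7),-.165,.11+.11*np.cos(q-.7)]
    P=dict(g=[0,.115,.204],t=[0,0,.11],s=[0,0,0],l=L(q),e=L(q2))
    return np.concatenate([np.subtract(R@P[k]+[x,y,0],z) for k in m for z in m[k]])
r=least_squares(f,[.56,.06,.07,.3,1.2]);print(r.x*1000)
c=np.linalg.inv(r.jac.T@r.jac)*.002**2;print(np.sqrt(np.diag(c))*1000)
x,y,a=r.x[:3];print('guide',x*1000-115*np.sin(a),y*1000+115*np.cos(a))
E
python3 fit.py
```

```text
[ 562.28   61.02   82.32  387.66 1212.46]
[ 0.61  0.5   7.07 18.08 15.67]
guide 552.8252502986941 175.63042795638887
```

View pics/side2.png

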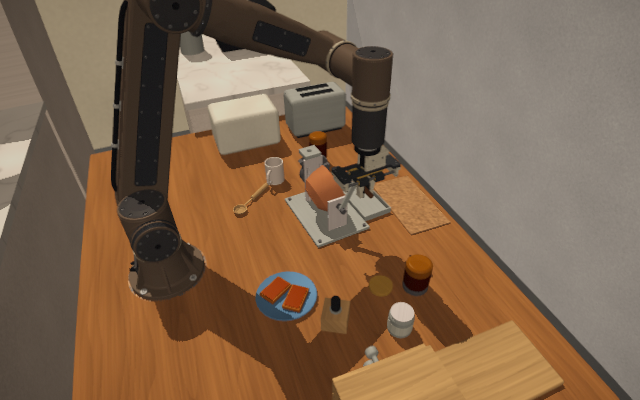

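The side view shows the lever swung over to the tray side, held at about (366,185), and the kettle tipped. I'll nudge it back 1 mm, release and rise.

```bash
python3 -m inch '[1,0,1,0,0,0,0,1,0,1,0,0,0,0,0,0,1,0,0,0,0,0,0,1,0,0,0,0,0,0,1,0,0,0,0]'|sed -n '1,2p;4,5p'; python3 -m inch '[0,0,0,0,0,0,0,0,0,0,0,0,0,0,0,0,0,0,0,0,0,0,0,0,-20,0,0,0,0,0,0,-50,0,0,0]';  python3 -m inch '[0,0,0,-50,0,0,0,0,0,0,-50,0,0,0]' | sed -n '1,2p;4,5p';python3 - <<'E'
from h import *
go([.42,-.37,.22],-85)
E
```

```text
clock: 7.7
tool_pos: [0.6286, -0.0992, 0.3641]
force: [-0.2, 0.8, 0.1]
opening: 0.0339
clock: 8.2
tool_pos: [0.6281, -0.0995, 0.4123]
orientation: [179.8, 0.0, -85.1]
force: [0.2, 0.0, 0.4]
opening: 0.0733
gripper_force: 0.0
clock: 8.4
tool_pos: [0.6296, -0.1001, 0.4715]
force: [0.6, -0.4, 0.1]
opening: 0.0861
[0.42, -0.37, 0.22] shift [250.48 233.25  90.17] rot [-0.64 -0.12 -0.02]
```

```bash
python3 -m inch '[0,34,32,0,0,0,0, 0,68,64,0,0,0,0, 0,100,94,0,0,0,0, 0,133,124,10,0,0,0, 0,165,154,20,0,0,0]' |sed -n '1,3p'; python3 -m inch '[0,33,31,10,0,0,0, 0,60,56,30,0,0,0, 0,80,74,50,0,0,0, 0,86,79,65,0,0,0, 0,86,79,70,0,0,0]' |sed -n '1,3p';  python3 - <<'E'
from h import *
import cv2
st()
for n in('side','top'):
    s=ctrl.snapshot(n);cv2.imwrite(f'pics/{n}3.png',s['frame'][:,:,::-1])
    for th in('lever_grip','guide_mouth','trunnion','pin','pin_collar','pin_block'):
        print(n,th,[(round(d['p'],2),np.round(np.array(d['location'])*1000,1).tolist()) for d in ctrl.mark_of(s,th)[:2]])
    for d in ctrl.recognise(s,'pin')[:1]:print('rec pin',d)
go([.42,-.37,.084],-85)
E
```

```text
clock: 8.9
tool_pos: [0.488, -0.2784, 0.444]
orientation: [-179.9, -0.0, -85.0]
clock: 9.4
tool_pos: [0.4168, -0.3705, 0.3722]
orientation: [179.9, 0.1, -85.2]
9.4 [ 416.77 -370.52  372.16] f [-0.42  0.67 -0.46] op 0.08764420044715836 0.0
side lever_grip [(0.7, [625.2, -100.1, 207.0])]
side guide_mouth [(0.75, [550.9, 171.6, 204.6])]
side trunnion [(0.96, [559.8, 59.2, 111.1])]
side pin [(0.49, [420.0, -372.7, 5.8]), (0.46, [420.8, -366.4, 1.2])]
side pin_collar [(0.48, [422.7, -368.4, 55.9])]
side pin_block [(0.7, [423.6, -367.2, 1.1])]
rec pin {'location': [0.4192, -0.3822, 0.083], 'p': 0.46}
top lever_grip [(0.75, [625.7, -98.1, 209.7]), (0.74, [340.0, 239.2, 3.3])]
top guide_mouth [(0.68, [554.4, 176.8, 200.5])]
top trunnion [(0.68, [560.6, 62.7, 108.9]), (0.41, [560.6, 63.1, 2.4])]
top pin [(0.58, [427.0, -367.8, 2.6])]
top pin_collar [(0.52, [418.8, -366.5, 53.0])]
top pin_block [(0.48, [420.6, -369.9, 1.2])]
rec pin {'location': [0.4269, -0.3623, 0.1001], 'p': 0.63}
[0.42, -0.37, 0.084] shift [  0.4   -1.91 130.47] rot [-0.    0.   -0.05]
```

View pics/side3.png

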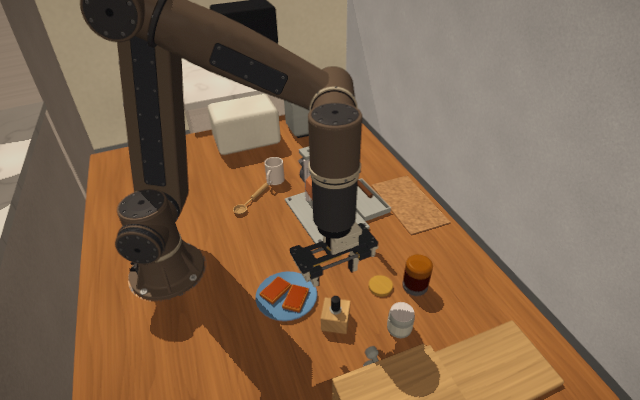

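View pics/top3.png

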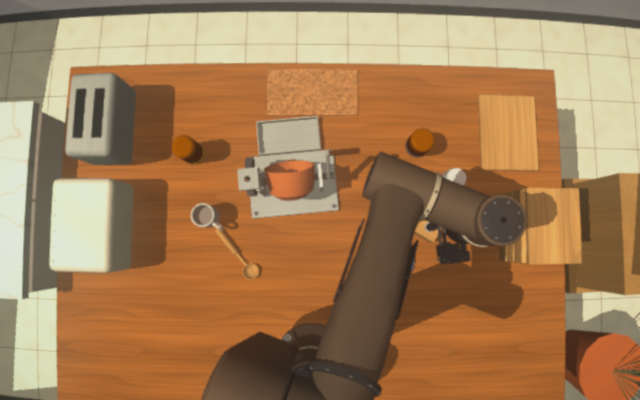

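Both views show the kettle left tipped, with its lever on the tray side, and the gripper above the pin in its block (side image, knob at about (336,303)). I'll go down and close, then regrasp at 90° so the pin is centred in both directions.

```bash
python3 -m inch '[0,-0.5,-3,30,0,0,0, 0,-0.5,-3,65,0,0,0, 0,-0.5,-3,95,0,0,0, 0,-0.5,-3,120,0,0,0, 0,-0.5,-3,130,0,0,0]'|sed -n '1,4p'; python3 -m inch '[1,0,0,0,0,0,0,1,0,0,0,0,0,0,1,0,0,0,0,0,0,1,0,0,0,0,0,0,1,0,0,0,0,0,0]'|sed -n '1,5p'; python3 -m inch '[1,0,0,0,0,0,0,1,0,0,0,0,0,0,1,0,0,0,0,0,0,1,0,0,0,0,0,0]'; python3 -c "
from h import *
print(ctrl.get_obs()['joint_pos'])"
```

```text
clock: 10.7
tool_pos: [0.4202, -0.3687, 0.2413]
orientation: [179.8, 0.1, -85.1]
force: [-0.5, -0.3, 0.5]
clock: 11.2
tool_pos: [0.4212, -0.3691, 0.2447]
orientation: [-179.9, -0.0, -85.1]
force: [-0.0, 0.3, -0.8]
opening: 0.053
clock: 11.6
tool_pos: [0.4211, -0.3691, 0.2438]
orientation: [-180.0, -0.0, -85.1]
force: [0.1, 0.1, 0.9]
opening: 0.0253
gripper_force: 30.0
[-21.2   18.88 -25.5    0.   -45.61  26.15]
```

```bash
python3 -m inch '[0.5,0,0,0,0,0,0,0.5,0,0,0,0,0,0,0.5,0,0,0,0,0,-8,0.5,0,0,0,0,0,-16,0.5,0,0,0,0,0,-24]'|sed -n '1,5p'; python3 -m inch '[0.5,0,0,0,0,0,-8,0.5,0,0,0,0,0,-16,0.5,0,0,0,0,0,-24,0.5,0,0,0,0,0,-32,0.5,0,0,0,0,0,-40]'|sed -n '1,5p';python3 -m inch '[0.5,0,0,0,0,0,-8,0.5,0,0,0,0,0,-16,0.5,0,0,0,0,0,-24,0.5,0,0,0,0,0,-26,0.5,0,0,0,0,0,-26]'|sed -n '1,5p';python3 -m inch '[1,0,0,0,0,0,0,1,0,0,0,0,0,0,1,0,0,0,0,0,0,1,0,0,0,0,0,0,1,0,0,0,0,0,0]'
```

```text
clock: 12.1
tool_pos: [0.421, -0.369, 0.2437]
orientation: [180.0, 0.0, -60.7]
force: [-0.1, 0.3, -0.7]
opening: 0.0435
clock: 12.6
tool_pos: [0.421, -0.369, 0.2437]
orientation: [180.0, 0.0, -20.7]
force: [-0.6, -0.5, 0.3]
opening: 0.0437
clock: 13.1
tool_pos: [0.4209, -0.369, 0.2437]
orientation: [-180.0, 0.0, 5.0]
force: [0.0, -0.0, 0.3]
opening: 0.0439
clock: 13.6
tool_pos: [0.421, -0.3691, 0.2438]
orientation: [180.0, -0.0, 4.9]
force: [0.1, -1.1, -0.5]
opening: 0.0255
gripper_force: 30.0
```

```bash
python3 -m inch '[1,0,0,-15,0,0,0,1,0,0,-40,0,0,0,1,0,0,-75,0,0,0,1,0,0,-110,0,0,0,1,0,0,-145,0,0,0]'; python3 -m inch '[1,0,0,-35,0,0,0,1,0,0,-70,0,0,0,1,0,0,-95,0,0,0,1,12,-35,-95,0,0,0,1,24,-70,-95,0,0,0]'; python3 - <<'E'
from h import *
st();go([.5528,.1756,.321],5)
E
```

```text
clock: 14.1
tool_pos: [0.4206, -0.3688, 0.3898]
orientation: [-180.0, 0.0, 4.9]
force: [0.5, -1.0, -0.7]
opening: 0.0254
gripper_force: 30.0
clock: 14.6
tool_pos: [0.4386, -0.2969, 0.4841]
orientation: [-180.0, -0.0, 4.8]
force: [0.3, 0.1, -2.3]
opening: 0.0257
gripper_force: 30.0
14.6 [ 438.6  -296.85  484.08] f [ 0.32  0.12 -2.26] op 0.0256758734196901 29.997272193431854
[0.5528, 0.1756, 0.321] shift [ 153.29 -461.25    4.02] rot [-0.01 -0.05 -0.21]
```

```bash
python3 -m inch '[1,15,-44,0,0,0,0,1,30,-88,0,0,0,0,1,45,-132,0,0,0,0,1,60,-176,0,0,0,0,1,72,-215,0,0,0,0]'|sed -n '1,4p'; python3 -m inch '[1,15,-44,0,0,0,0,1,30,-88,0,0,0,0,1,45,-132,0,0,0,0,1,60,-176,0,0,0,0,1,72,-215,0,0,0,0]'|sed -n '1,4p';  python3 - <<'E'
from h import *
import cv2
go([.5528,.1756,.321],5);st()
for n in('side','top'):
  for k in range(2):
    s=ctrl.snapshot(n);cv2.imwrite(f'pics/{n}4.png',s['frame'][:,:,::-1])
    for th in('lever_grip','guide_mouth','trunnion','pin_collar','pin'):
        print(n,th,[(round(d['p'],2),np.round(np.array(d['location'])*1000,1).tolist()) for d in ctrl.mark_of(s,th)[:2]])
E
```

```text
clock: 15.1
tool_pos: [0.4919, -0.0747, 0.4836]
orientation: [-180.0, 0.0, 5.0]
force: [1.4, 0.7, -1.8]
clock: 15.6
tool_pos: [0.5452, 0.1458, 0.4834]
orientation: [-180.0, 0.0, 5.0]
force: [0.5, -1.2, -1.6]
[0.5528, 0.1756, 0.321] shift [ 10.17 -29.01   3.09] rot [-0.01  0.04 -0.03]
15.6 [545.19 145.82 483.39] f [ 0.51 -1.25 -1.55] op 0.025392866703825904 29.997718334197998
side lever_grip [(0.76, [626.2, -100.2, 207.9])]
side guide_mouth [(0.57, [554.2, 173.2, 206.2])]
side trunnion [(0.95, [561.3, 58.7, 111.7])]
side pin_collar [(0.67, [542.2, 148.6, 294.5]), (0.41, [562.5, 61.8, 107.8])]
side pin [(0.42, [543.1, 145.1, 242.3])]
side lever_grip [(0.91, [625.7, -100.3, 206.9])]
side guide_mouth [(0.97, [553.7, 176.2, 203.6])]
side trunnion [(0.8, [560.4, 61.6, 108.1])]
side pin_collar [(0.61, [542.0, 141.3, 295.3])]
side pin [(0.62, [546.7, 140.6, 242.6])]
top lever_grip [(0.77, [628.9, -99.4, 208.3])]
top guide_mouth [(0.82, [553.3, 178.4, 202.4])]
top trunnion [(0.74, [563.1, 66.0, 107.1])]
top pin_collar []
top pin [(0.67, [563.3, 64.1, 109.9])]
top lever_grip [(0.8, [626.5, -97.1, 211.5])]
top guide_mouth [(0.55, [553.4, 179.3, 205.0])]
top trunnion [(0.67, [566.1, 62.6, 109.2])]
top pin_collar []
top pin []
```

```bash
python3 - <<'E'
from h import *
from collections import defaultdict
D=defaultdict(list)
for n,k,ths in(('side',5,('lever_grip','guide_mouth','trunnion','pin_collar')),('top',4,('lever_grip','guide_mouth','trunnion'))):
  for i in range(k):
    s=ctrl.snapshot(n)
    for th in ths:
        r=ctrl.mark_of(s,th)
        if r:D[n,th].append(np.array(r[0]['location'])*1000)
for k,v in D.items():print(k,len(v),np.median(v,0),np.std(v,0))
st()
E
```

```text
('side', 'lever_grip') 5 [ 626.3 -100.2  206.2] [ 29.43 109.63   0.73]
('side', 'guide_mouth') 4 [551.9 176.2 204.7] [0.71 0.96 1.22]
('side', 'trunnion') 4 [560.9  61.6 109.2] [0.58 1.11 0.75]
('side', 'pin_collar') 5 [544.5 144.  296.8] [0.82 0.75 1.26]
('top', 'lever_grip') 4 [628.25 -97.85 208.55] [1.64 1.1  1.31]
('top', 'guide_mouth') 4 [552.7  176.95 202.15] [1.32 1.17 1.52]
('top', 'trunnion') 4 [563.25  61.9  109.2 ] [1.12 0.7  1.58]
18.85 [545.24 143.57 483.78] f [ 0.58  0.24 -1.02] op 0.025312583325676995 29.99869018793106
```

View pics/side4.png

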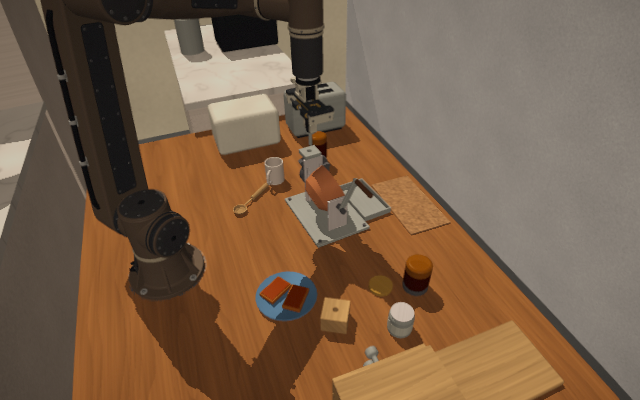

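The side view shows the pin held upright above the guide plate at (310,140), the lever at (365,188) and the empty block at (336,315). The measured tilt is about 1.19, which is within the window. I'll move over the hole and feel my way down.

```bash
python3 -m inch '[1,5,-16,0,0,0,0,1,10.6,-31.6,0,0,0,0,1,10.6,-31.6,15,0,0,0,1,10.6,-31.6,30,0,0,0,1,10.6,-31.6,34,0,0,0]'|sed -n '1,4p'; python3 -m inch '[1,0,0,2,0,0,0,1,0,0,4,0,0,0,1,0,0,6,0,0,0,1,0,0,8,0,0,0,1,0,0,10,0,0,0]'
```

```text
clock: 19.35
tool_pos: [0.553, 0.1771, 0.4478]
orientation: [179.9, 0.2, 5.0]
force: [0.4, 0.2, -1.3]
clock: 19.85
tool_pos: [0.5531, 0.1759, 0.44]
orientation: [-180.0, -0.0, 4.9]
force: [0.1, -0.6, -1.1]
opening: 0.0254
gripper_force: 30.0
```

```bash
python3 -m inch '[1,0,0,1.5,0,0,0,1,0,0,3,0,0,0,1,0,0,4.5,0,0,0,1,0,0,6,0,0,0,1,0,0,6,0,0,0]';python3 -m inch '[1,0,0,1.5,0,0,0,1,0,0,3,0,0,0,1,0,0,4.5,0,0,0,1,0,0,6,0,0,0,1,0,0,6,0,0,0]'
```

```text
clock: 20.35
tool_pos: [0.553, 0.1759, 0.4335]
orientation: [180.0, 0.0, 4.9]
force: [-0.1, 0.4, -2.2]
opening: 0.0253
gripper_force: 30.0
clock: 20.85
tool_pos: [0.553, 0.1759, 0.4275]
orientation: [180.0, 0.0, 4.9]
force: [-0.2, 0.1, -1.2]
opening: 0.0252
gripper_force: 30.0
```

```bash
python3 -m inch '[1,0,0,1.5,0,0,0,1,0,0,3,0,0,0,1,0,0,4.5,0,0,0,1,0,0,6,0,0,0,1,0,0,6,0,0,0]';python3 -m inch '[1,0,0,1.5,0,0,0,1,0,0,3,0,0,0,1,0,0,4.5,0,0,0,1,0,0,6,0,0,0,1,0,0,6,0,0,0]'
```

```text
clock: 21.35
tool_pos: [0.553, 0.176, 0.4215]
orientation: [180.0, 0.0, 4.9]
force: [0.2, -0.8, -1.5]
opening: 0.0254
gripper_force: 30.0
clock: 21.85
tool_pos: [0.5528, 0.1759, 0.4151]
orientation: [180.0, 0.1, 4.9]
force: [-1.3, -0.9, -1.7]
opening: 0.0252
gripper_force: 30.0
```

```bash
python3 -m inch '[1,0,0,1.5,0,0,0,1,0,0,3,0,0,0,1,0,0,5,0,0,0,1,0,0,7,0,0,0,1,0,0,9,0,0,0]';python3 -m inch '[1,0,0,2,0,0,0,1,0,0,4,0,0,0,1,0,0,6,0,0,0,1,0,0,8,0,0,0,1,0,0,9,0,0,0]'
```

```text
clock: 22.35
tool_pos: [0.5531, 0.176, 0.4066]
orientation: [180.0, 0.0, 4.9]
force: [-2.0, -0.2, 0.1]
opening: 0.0255
gripper_force: 30.0
clock: 22.85
tool_pos: [0.5531, 0.176, 0.3975]
orientation: [180.0, 0.0, 4.9]
force: [-2.5, -0.4, -0.3]
opening: 0.0254
gripper_force: 30.0
```

```bash
python3 -m inch '[1,0,0,1.5,0,0,0,1,0,0,3,0,0,0,1,0,0,4,0,0,0,1,0,0,5,0,0,0,1,0,0,5,0,0,0]';python3 -m inch '[1,0,0,0.5,0,0,0,1,0,0,1,0,0,0,1,0,0,1,0,0,0]'
```

```text
clock: 23.35
tool_pos: [0.5531, 0.176, 0.3926]
orientation: [180.0, 0.0, 4.9]
force: [-2.0, -0.3, -2.4]
opening: 0.0254
gripper_force: 30.0
clock: 23.65
tool_pos: [0.5531, 0.176, 0.3918]
orientation: [180.0, -0.0, 4.9]
force: [-1.8, 0.6, 1.1]
opening: 0.0252
gripper_force: 30.0
```

```bash
python3 -m inch '[1,0,0,0.5,0,0,0,1,0,0,0.8,0,0,0,1,0,0,0.8,0,0,0]'; python3 -m inch '[0.4,0,0,0,0,0,0,0.4,0,0,0,0,0,0,0.4,0,0,0,0,0,0,0.4,0,0,0,0,0,0,0.4,0,0,0,0,0,0]'; python3 -m inch '[0.3,0,0,-5,0,0,0,0.2,0,0,-15,0,0,0,0,0,0,-35,0,0,0,0,0,0,-65,0,0,0,0,0,0,-100,0,0,0]'; python3 - <<'E'
from h import *
import cv2
st()
for n in('side','top'):
  for k in range(2):
    s=ctrl.snapshot(n)
    for th in('lever_grip','pin_collar','pin'):
        print(n,th,[(round(d['p'],2),np.round(np.array(d['location'])*1000,1).tolist()) for d in ctrl.mark_of(s,th)[:1]])
  if n=='side':cv2.imwrite('pics/side5.png',cv2.resize(s['frame'][110:260,230:430,::-1],None,fx=4,fy=4))
E
```

```text
clock: 23.95
tool_pos: [0.553, 0.1759, 0.3918]
orientation: [-180.0, -0.0, 5.0]
force: [-5.5, -0.6, 5.8]
opening: 0.0254
gripper_force: 30.0
clock: 24.45
tool_pos: [0.5532, 0.176, 0.3909]
orientation: [180.0, -0.0, 4.9]
force: [-0.4, -0.2, 0.1]
opening: 0.0519
gripper_force: 0.0
clock: 24.95
tool_pos: [0.5529, 0.1758, 0.4922]
orientation: [180.0, 0.0, 4.9]
force: [0.4, 0.0, 0.4]
opening: 0.0849
gripper_force: 0.0
24.95 [552.87 175.8  492.2 ] f [0.45 0.   0.35] op 0.08492863560000005 0.0
side lever_grip [(0.83, [631.1, -99.2, 206.3])]
side pin_collar [(0.41, [551.3, 176.1, 202.7])]
side pin [(0.41, [554.4, 176.8, 155.0])]
side lever_grip [(0.88, [629.7, -100.3, 207.5])]
side pin_collar [(0.74, [337.9, 238.9, 1.4])]
side pin [(0.45, [552.4, 175.2, 153.1])]
top lever_grip [(0.72, [630.9, -98.9, 206.3])]
top pin_collar [(0.42, [549.6, 175.5, 197.7])]
top pin [(0.43, [555.0, 177.1, 151.6])]
top lever_grip [(0.8, [632.4, -99.0, 208.4])]
top pin_collar [(0.52, [549.5, 175.1, 199.0])]
top pin [(0.7, [575.3, -455.0, 1.7])]
```

View pics/side5.png

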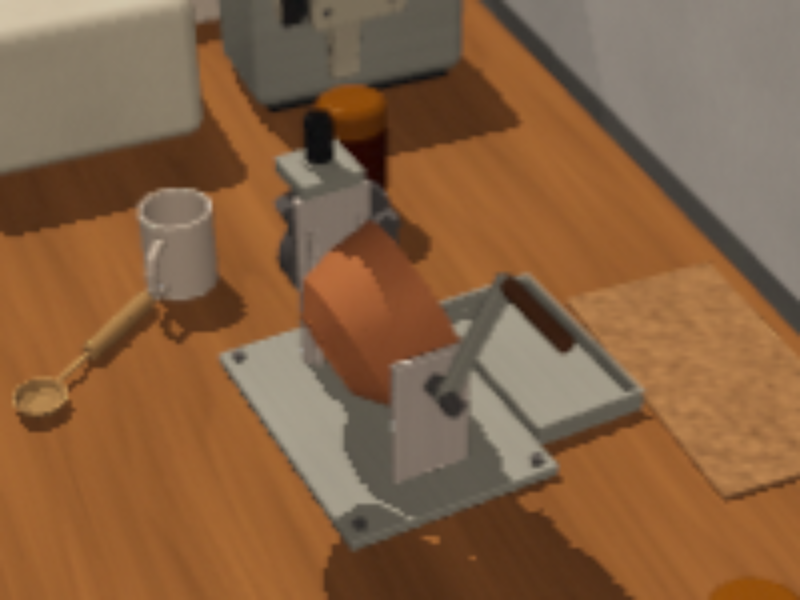

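The crop shows the pin upright on the guide plate, its knob at (318,137) and its collar down. The kettle is tipped, the gripper is clear, and contact came at the height I expected for a seated collar.

```bash
python3 -c "
from plant import ctrl
print(ctrl.close_job())"
```

```text
the job is handed in; nothing more can be done
None
```

The kettle is tipped to its draining position at about 1.2 rad, the pin is down through the guide hole into the drain notch with its collar on the plate, and the gripper is clear; I handed the job in at about 26 s of the 51 s and got no verdict back.

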